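Gather the shaker caps in the corner of the tote

TASK

Put the steel shaker cap that lies on the counter into the small blue tote with the other three, while the tote stands level, and let go of it. Then take the tote by its corner handle and tilt it until all four caps have slid together into the low corner opposite the handle (the one with the yellow patch); finish while still holding it tilted and steady, caps inside, not propped on anything but the counter. Leave the bottle, the bowl and the jar where they are.

Things in the scene. Friction and masses are not known exactly. Their poses are not given: they have to be found in the camera images.
- tote: open blue plastic tote, 200 mm (its x) by 160 mm (its y) by 60 mm high, walls and floor 4 mm, about 300 g, loose on the counter. Origin: centre of the underside; z up. A loop handle stands out from its -x +y corner, along the diagonal. The opposite outer corner can stay on the counter as a pivot.
- tote_grip (a point): middle of the tote's corner handle, 154 mm out from the tote's centre, 45 mm above its underside. The handle is an upright flat loop 12 mm thick, its flat faces along the tote's diagonal; it stands out 44 mm from the corner and spans 18 to 62 mm above the underside. From above, close the fingers across its 12 mm.
- tote_corner (a point): the inner floor corner (+x -y) where the caps must gather, where walls and floor meet; a yellow patch lies there. Caps start to slide at about 10 to 15 degrees of tilt and run into the corner by about 25 to 35 degrees when the handle is raised straight over this corner. At the start no cap's centre lies within 90 mm of it.
- cap_a_center (a point): polished steel shaker cap: a round disc with a domed, pierced top, 38 mm across, 18 mm high, 40 g; this point is its centre, half-way up. In the tote at the start.
- cap_b_center (a point): polished steel shaker cap: a round disc with a domed, pierced top, 38 mm across, 18 mm high, 40 g; this point is its centre, half-way up. In the tote at the start.
- cap_c_center (a point): polished steel shaker cap: a round disc with a domed, pierced top, 38 mm across, 18 mm high, 40 g; this point is its centre, half-way up. In the tote at the start.
- cap_stray_center (a point): polished steel shaker cap: a round disc with a domed, pierced top, 38 mm across, 18 mm high, 40 g; this point is its centre, half-way up. At the start it lies flat, dome up, on the bare counter, to the right of the tote.
- oil_bottle: bystander: amber glass bottle with a red cap, 56 mm across, 170 mm high, standing; origin at its underside
- bowl: bystander: white bowl, 130 mm across, 55 mm high; origin at its underside
- jar: bystander: glass spice jar with metal lid, 60 mm across, 90 mm high, standing; origin at its underside
Not all that is in view belongs to the job. Leave any green or red look-alike of the part that bears cap_a_center alone.

How it is judged:
By the outcome, as a careful person would: the job done as asked, in the order asked, and still so for the second after the job is handed in, while the arm keeps its last pose, push and grip.
It also fails if it takes over 56 s, if anything falls off the work surface, if the arm or the gripper's body presses on something with over 40 N, if the wrist force passes 120 N, or if a joint passes its speed limit or range.

ROBOT

A 7-joint arm with a two-finger parallel gripper is mounted at the origin on the work surface. World frame = base frame: x ahead of the robot, y to its left, z up, the work surface at z = 0. Lengths are in mm, angles in rad, forces in N, time in s.
With the tool pointing down it reaches from about 350 to 900 mm from the base axis. Payload 19.9 kg.
Tool frame: the origin (TCP) lies midway between the tips of the shut fingers; the grasp point (between the pads) lies 19 mm behind it; z points along the fingers, y is the direction in which the jaws open and shut (so a half turn about z gives the same grasp; the last joint's range is limited). The gripper opens to 94 mm and grips with 3 to 60 N. Pads are 16 mm wide; open, the fingers measure 119 mm over their backs; the gripper's body (75 mm by 177 mm) begins 78 mm behind the grasp point.
Start: joints at [1.28, 0.417, -0.01, 1.614, 0.005, 1.111, -0.053], TCP at [153.895, -605.735, 205.425] pointing down, gripper open.
Joint ranges: [-2.81, 2.81], [-0.39, 2.02], [-1.27, 1.25], [0.06, 2.57], [-1.19, 4.33], [0.19, 2], [-2.82, 2.82]. Speed limits (rad/s): [1.89, 1.89, 2.39, 2.39, 3.01, 3.01, 3.01].

INTERFACE

Orientations are given as a unit quaternion [w, x, y, z].
In Python, from workcell import env gives the robot as it stands.
- The arm moves only by the tool apply_moves, never from a script. Its argument "steps" is a list of rows, each a list of 7 numbers: the turn, a rotation vector about the tool's x, y, z in degrees, then the shift along the tool's x, y, z in m, then the finger opening in m, from 0 to 0.094. In form: [[rx, ry, rz, x, y, z, jaw], ...]. A call has 1 to 12 rows; each row shifts and turns the commanded pose from where the row before left it, along the tool's axes as they then stand; what a row does not reach is not made up. A row lasts 1/10 s, in which the tool goes at most 50 mm and 8.59 degrees, less where a joint would pass 70% of its speed; a pose out of reach is approached as far as the arm can. A call is refused whole if a number of a shift passes 0.05 or a number of a turn 8.59, either way. A call with a gripper value outside its range is refused whole. The fingers move at their own pace and stop on an object; "grip_force" is the grip in N (left out, the last holds). Time passes only in rows, so rows that do not move let the fingers close. It gives the time, the measured TCP pose, the force and the opening at its end, in the units of the state.
- env.get_state(): the state, without advancing time (a new reading comes with each control period).
- env.grab_frame(name): name is "scene" or "top"; returns a dict with "frame" (420x560x3 uint8, red, green, blue), "mtx" (3x3 intrinsics, pixels), "xyz" and "rotation" of the camera in the world. Camera axes: x right, y down, z forward; pixel columns grow to the right and rows downward; lengths in mm; the calibration is good to about 2 mm. A picture is of the moment at which its call begins. There is no depth.
- env.sign_off(): hands the job in, once; it reports no verdict.
The state is a dict: "time": time; "joints": joint angles; "qvel": joint speeds; "effort": joint torques, N m; "eef_pos": TCP position; "ee_rot": TCP orientation; "contact_force": force on the tool from outside, world axes, zero at the start; "ft_torque": the same for the moment, N m; "width": finger opening in mm.
Only numpy, scipy, OpenCV 4.12 (cv2) and the standard library are available. Lean on these libraries where they do the work, as an engineer would, in place of code of your own. Each camera call takes 0.05 s, during which the arm holds its last target. There are 200 camera calls.

## Working session

There is one attempt and no reset: what is moved stays moved. The work goes in short steps, Python scripts to look and compute and a tool call to move; the robot and the scene stay as the last step left them, time stands still between calls to the robot, and variables do not carry over. Pictures are saved under pics/ and viewed, about 8 in all and at most 12, crops included, and the job is handed in when it is done.

Besides the shell and the picture viewer there is one more tool, called after ">>>" in YAML: its name, and indented under it one key for each argument. apply_moves: Moves the arm, as the interface text tells. Its arguments: {"type":"object","properties":{"steps":{"type":"array"},"grip_force":{"type":"number"}},"required":["steps"]}

```bash
mkdir -p pics; cat > h.py <<'E'
import numpy as np, cv2
from workcell import env
def grab(n):
    f=env.grab_frame(n); return f
def save(f,name,crop=None,s=1):
    im=f["frame"][:,:,::-1]
    if crop: x0,y0,x1,y1=crop; im=im[y0:y1,x0:x1]
    im=cv2.resize(im,None,fx=s,fy=s,interpolation=cv2.INTER_CUBIC); cv2.imwrite("pics/"+name,im)
def px2w(c,uv,z):
    d=np.array(c["rotation"])@np.linalg.inv(np.array(c["mtx"]))@np.array([uv[0],uv[1],1.])
    o=np.array(c["xyz"]); return o+d*(z-o[2])/d[2]
def w2px(c,p):
    q=np.array(c["mtx"])@np.array(c["rotation"]).T@(np.array(p,float)-np.array(c["xyz"])); return q[:2]/q[2]
E
python3 - <<'E'
from h import *
import pickle
a=grab("scene");b=grab("top")
pickle.dump((a,b),open("f0.pkl","wb"))
save(a,"s0.png",s=1.4);save(b,"t0.png",s=1.4)
for c in (a,b): print(c["xyz"],np.round(c["rotation"],3).tolist(),np.round(c["mtx"],1).tolist())
print(env.get_state())
E
```

```text
[1117.30655402  -62.39007571  906.60356063] [-0.215, 0.75, 0.602, -0.169] [[405.4, 0.0, 272.2], [0.0, 405.4, 214.2], [0.0, 0.0, 1.0]]
[ 491.59918877   37.56094413 1415.70064176] [-0.029, 0.717, -0.696, 0.024] [[465.7, 0.0, 277.4], [0.0, 465.7, 219.2], [0.0, 0.0, 1.0]]
{'time': 0.1, 'joints': array([ 1.28052781,  0.41789827, -0.01030957,  1.61406232,  0.00465955,
        1.11071267, -0.05300895]), 'qvel': array([-1.00476945e-03, -1.13189482e-03, -4.09059194e-04,  2.81702355e-04,
        1.69949986e-03,  8.35362756e-05, -8.54304377e-04]), 'effort': array([ 1.23320606e-03, -8.52579975e+01,  6.39954899e-01, -4.26694000e+01,
       -4.88611415e-02,  1.64607150e-02,  8.96986967e-05]), 'eef_pos': array([ 153.80889747, -605.45019587,  204.91951347]), 'ee_rot': array([-5.20968360e-04,  9.92274924e-01,  1.24057233e-01, -8.77361888e-05]), 'contact_force': array([-0.90086371, -0.48159709,  0.24446941]), 'ft_torque': array([-0.02628371,  0.01286032,  0.01076377]), 'width': 94.26897423578711}
```

View pics/s0.png

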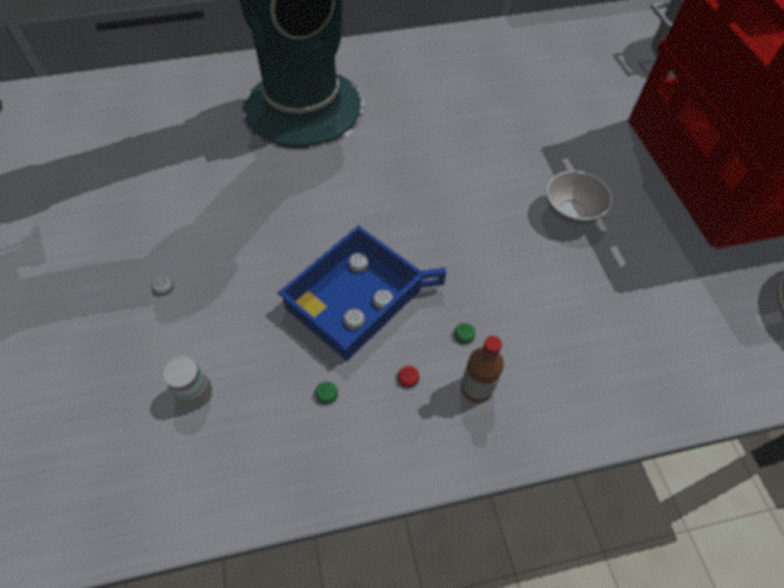

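View pics/t0.png

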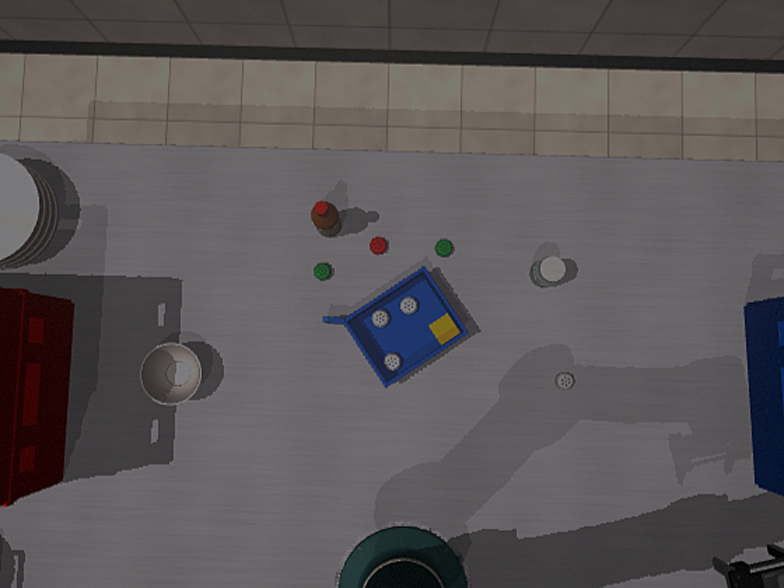

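The scene view shows the tote at about (350,290), the handle at (432,277) and the stray at (162,285). The top view shows these:

- Steel stray cap: (565,380), alone on the counter to the right of the tote.
- Look-alikes: green at (444,247) and (322,271), red at (378,245).
- Caps in the tote: (381,318), (409,306) and (392,361).

I choose the steel one at (565,380) and will check it in a close crop.

```bash
python3 - <<'E'
from h import *
import pickle
a,b=pickle.load(open("f0.pkl","rb"))
save(b,"t1.png",crop=(220,180,420,290),s=4)
for n,c,uv,z in [("stray t",b,(565,380.5),12),("stray s",a,(162,284.5),12),
 ("jar",b,(552,268),90),("bottlecap",b,(321,209),170),("bowl",b,(171,373),55)]:
    print(n,px2w(c,np.array(uv)/1.4,z).round(1))
E
```

```text
Traceback (most recent call last):
  File "h.py", line 10, in px2w
    d=np.array(c["rotation"])@np.linalg.inv(np.array(c["mtx"]))@np.array([uv[0],uv[1],1.])
      ~~~~~~~~~~~~~~~~~~~~~~~^~~~~~~~~~~~~~~~~~~~~~~~~~~~~~~~~~
ValueError: matmul: Input operand 1 has a mismatch in its core dimension 0, with gufunc signature (n?,k),(k,m?)->(n?,m?) (size 3 is different from 4)
```

View pics/t1.png

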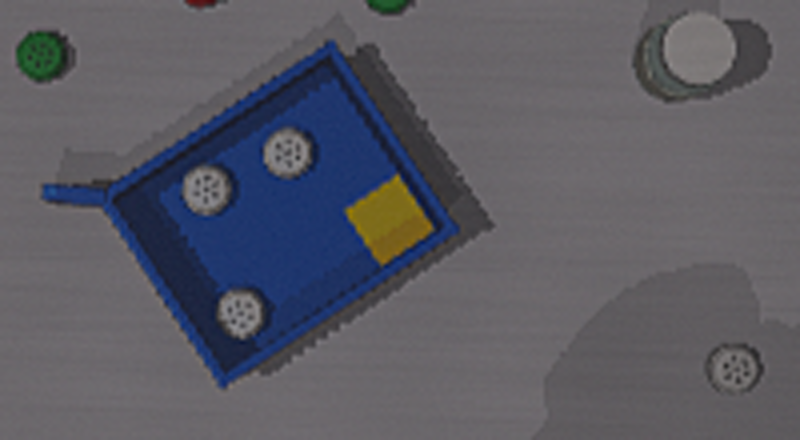

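The crop shows a steel stray at (735,369). The tote's rim corners are at (108,200), (331,43), (458,230) and (223,385), and the handle tip is at (45,193). The camera rotation is a quaternion, so I'm fixing the helper.

```bash
cat >> h.py <<'E'
from scipy.spatial.transform import Rotation as R
def Rq(q): return R.from_quat(np.roll(q,-1))
def px2w(c,uv,z):
    d=Rq(c["rotation"]).apply(np.linalg.inv(c["mtx"])@np.array([uv[0],uv[1],1.]))
    o=np.array(c["xyz"]); return o+d*(z-o[2])/d[2]
def w2px(c,p):
    q=np.array(c["mtx"])@Rq(c["rotation"]).inv().apply(np.array(p,float)-np.array(c["xyz"])); return q[:2]/q[2]
E
python3 - <<'E'
from h import *
import pickle
a,b=pickle.load(open("f0.pkl","rb"))
C=lambda u,v:np.array([220+u/4-.4,180+v/4-.4])
for n,c,uv,z in [("stray t",b,C(735,369),14),("stray s",a,np.array((162,284.5))/1.4,12),
 ("jar",b,C(700,48),90),("bottlecap",b,np.array((321,209))/1.4,170),("bowl",b,np.array((171,373))/1.4,55),
 ("capa",b,C(207,190),18),("capb",b,C(288,153),18),("capc",b,C(241,314),18),("tip",b,C(44,193),62),("tip s",a,np.array((444,275))/1.4,62),
 ("ylw s",a,np.array((281,294))/1.4,60),("hc s",a,np.array((421,278))/1.4,60)]:
    print(n,px2w(c,uv,z).round(1))
W=np.array([px2w(b,C(*p),60)[:2] for p in [(108,200),(331,43),(458,230),(223,385)]]);print(W.round(1))
L=np.array([(-100,80),(100,80),(100,-80),(-100,-80)])
M,_=cv2.estimateAffinePartial2D(L.astype(np.float32),W.astype(np.float32));ang=np.arctan2(M[1,0],M[0,0]);print("scale",np.hypot(M[0,0],M[1,0]),np.degrees(ang))
c=W.mean(0);r=np.array([[np.cos(ang),-np.sin(ang)],[np.sin(ang),np.cos(ang)]])
d=np.array([-100,80])/np.hypot(100,80)
print("centre",c,"grip",c+r@d*154,"diag dir deg",np.degrees(np.arctan2(*(r@d)[::-1])),"corner",c+r@[96,-76])
print(Rq(env.get_state()["ee_rot"]).as_matrix().round(3))
E
```

```text
stray t [ 450.2 -333.6   14. ]
stray s [ 457.1 -332.3   12. ]
jar [ 680.3 -286.3   90. ]
bottlecap [771.6 182.5 170. ]
bowl [442.7 495.   55. ]
capa [572.3  64.9  18. ]
capb [601.9   4.8  18. ]
capc [480.2  36.6  18. ]
tip [564.1 182.6  62. ]
tip s [581.7 177.6  62. ]
ylw s [ 557.8 -113.8   60. ]
hc s [577.9 136.   60. ]
[[ 560.4  135.9]
 [ 680.4  -23.5]
 [ 546.1 -119.3]
 [ 429.    48.1]]
scale 1.0229725086451178 -54.69750892491534
centre [553.98959352  10.30897502] grip [563.00825127 164.04466968] diag dir deg 86.64268282099458 corner [ 547.44278445 -111.95769783]
[[ 0.969  0.246 -0.   ]
 [ 0.246 -0.969  0.001]
 [-0.    -0.001 -1.   ]]
```

```bash
cat > ov.py <<'E'
from h import *
def overlay(fr,x,y,a,crop,s,z0=0,stray=None):
    r=R.from_euler("z",a,degrees=True).as_matrix(); im=fr["frame"][:,:,::-1]
    x0,y0,x1,y1=crop; im=cv2.resize(im[y0:y1,x0:x1],None,fx=s,fy=s,interpolation=cv2.INTER_CUBIC)
    P=lambda p:tuple(int(round(t)) for t in ((w2px(fr,p)-[x0,y0]+.5)*s-.5))
    T=lambda p:P(r@np.array(p,float)+[x,y,z0])
    k=[(-100,80),(100,80),(100,-80),(-100,-80)]
    for z in (0,60):
        for i in range(4): cv2.line(im,T((*k[i],z)),T((*k[(i+1)%4],z)),(0,255,0) if z else (0,200,255),1)
    d=np.array([-100,80])/np.hypot(100,80)
    for z in (18,62): cv2.line(im,T((*(d*128),z)),T((*(d*172),z)),(255,0,255),1)
    if stray is not None:
        t=np.linspace(0,6.28,30)
        for z in (0,14): cv2.polylines(im,[np.array([P((stray[0]+19*np.cos(q),stray[1]+19*np.sin(q),z)) for q in t])],True,(0,255,255),1)
    return im
E
python3 - <<'E'
from ov import *
import pickle
a,b=pickle.load(open("f0.pkl","rb"))
i1=overlay(b,554,10.3,-54.7,(220,180,420,290),3,stray=(450.2,-333.6))
i2=overlay(a,554,10.3,-54.7,(100,155,330,265),3,stray=(450.2,-333.6))
w=690
o=np.zeros((660//1,w,3),np.uint8);o[:330,:600]=i1;o[330:]=i2
cv2.imwrite("pics/ov.png",cv2.resize(o,None,fx=.9,fy=.9,interpolation=cv2.INTER_AREA))
print(w2px(a,(0,0,0))*1.4,w2px(b,(0,0,0))*1.4)
E
```

```text
[302.43469157 105.3159876 ] [402.46122742 590.24403887]
```

View pics/ov.png

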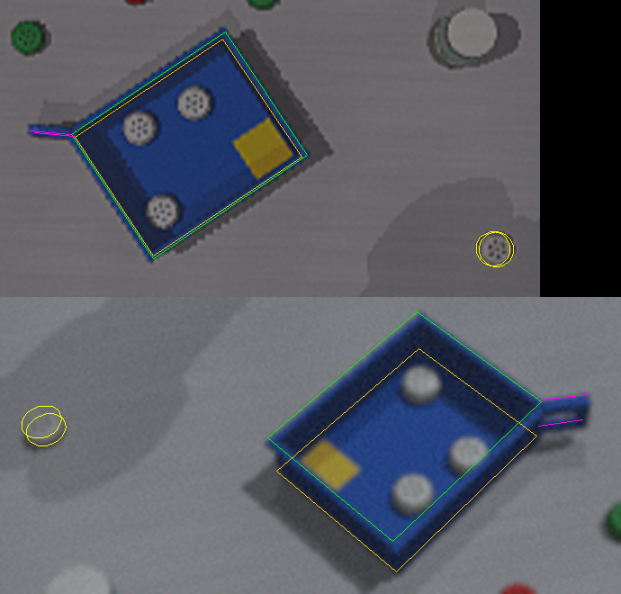

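The overlay fits both views to about 3 mm: tote centre near (555,10) at yaw -54.7°, stray near (452,-333). Moving above the stray now.

>>> apply_moves:
  steps:
    - [0,0,0,0.0356,-0.0191,0.012,0.08]
    - [0,0,0,0.0356,-0.0191,0.012,0.08]
    - [0,0,0,0.0356,-0.0191,0.012,0.08]
    - [0,0,0,0.0356,-0.0191,0.012,0.08]
    - [0,0,0,0.0356,-0.0191,0.012,0.08]
    - [0,0,0,0.0356,-0.0191,0.012,0.08]
    - [0,0,0,0.0356,-0.0191,0.012,0.08]
    - [0,0,0,0.0356,-0.0191,0.012,0.08]
    - [0,0,0,0.0356,-0.0191,0.012,0.08]
    - [0,0,0,0.0356,-0.0191,0.012,0.08]
    - [0,0,0,0,0,0,0.08]
    - [0,0,0,0,0,0,0.08]
  grip_force: 25

```text
time: 1.3
eef_pos: [452.0, -332.2, 84.9]
ee_rot: [-0.0, 0.992, 0.125, -0.0]
contact_force: [-1.1, -0.8, -0.4]
width: 79.9
```

```bash
python3 - <<'E'
from ov import *
b=grab("scene")
cv2.imwrite("pics/s2.png",overlay(b,555,10,-54.7,(60,130,200,240),5,stray=(452,-333)))
E
```

```text
(no output)
```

View pics/s2.png

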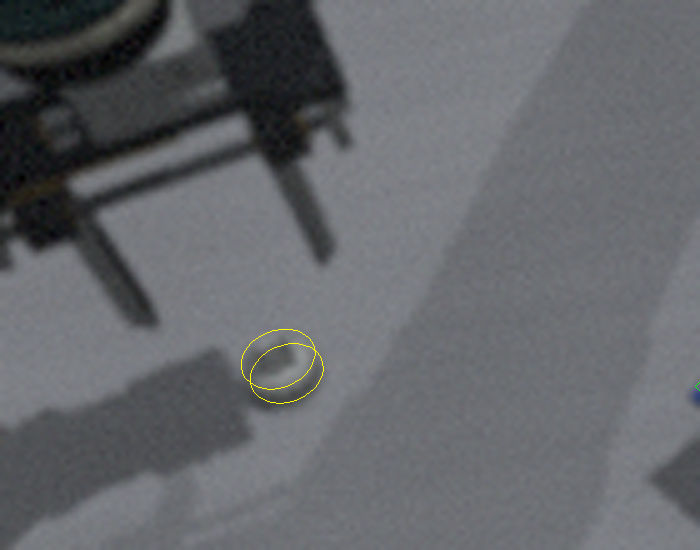

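The circle covers the stray at (283,370), and the fingers hang above it on either side. Descending and closing.

>>> apply_moves:
  steps:
    - [0,0,0,0.002,0,0.03,0.08]
    - [0,0,0,0,0,0.03,0.08]
    - [0,0,0,0,0,0.015,0.08]
    - [0,0,0,0,0,0.006,0.08]
    - [0,0,0,0,0,0,0.06]
    - [0,0,0,0,0,0,0.03]
    - [0,0,0,0,0,0,0.03]
    - [0,0,0,0,0,0,0.03]
    - [0,0,0,0,0,0,0.03]
    - [0,0,0,0,0,0,0.03]
    - [0,0,0,0,0,0,0.03]

```text
time: 2.45
eef_pos: [454.0, -332.5, 4.7]
ee_rot: [0.0, 0.992, 0.124, 0.0]
contact_force: [-1.0, -0.1, 5.7]
width: 36.1
```

>>> apply_moves:
  steps:
    - [0,0,0,0,0,-0.02,0.03]
    - [0,0,-7,0,0,-0.04,0.03]
    - [0,0,-7,0,0,-0.04,0.03]
    - [0,0,-6.7,0,0,-0.03,0.03]
    - [0,0,0,0,0,0,0.03]
    - [0,0,0,0,0,0,0.03]

```text
time: 3.05
eef_pos: [453.8, -332.7, 134.6]
ee_rot: [0.0, 0.954, 0.3, 0.0]
contact_force: [0.2, 0.4, -2.5]
width: 36.7
```

>>> apply_moves:
  steps:
    - [0,0,0,0.0256,-0.0207,0,0.03]
    - [0,0,0,0.0256,-0.0207,0,0.03]
    - [0,0,0,0.0256,-0.0207,0,0.03]
    - [0,0,0,0.0256,-0.0207,0,0.03]
    - [0,0,0,0.0256,-0.0207,0,0.03]
    - [0,0,0,0.0256,-0.0207,0,0.03]
    - [0,0,0,0.0256,-0.0207,0,0.03]
    - [0,0,0,0.0256,-0.0207,0,0.03]
    - [0,0,0,0.0256,-0.0207,0,0.03]
    - [0,0,0,0.0256,-0.0207,0,0.03]
    - [0,0,0,0,0,0,0.03]
    - [0,0,0,0,0,0,0.03]

```text
time: 4.25
eef_pos: [544.4, -15.6, 133.1]
ee_rot: [-0.0, 0.954, 0.301, -0.001]
contact_force: [0.8, -0.9, -0.5]
width: 36.4
```

```bash
python3 - <<'E'
from h import *
a=grab("scene");b=grab("top")
A=cv2.resize(a["frame"][130:270,170:330,::-1],None,fx=2.5,fy=2.5)
B=cv2.resize(b["frame"][170:310,210:370,::-1],None,fx=2.5,fy=2.5)
cv2.imwrite("pics/p3.png",np.hstack([A,B]))
print(Rq(env.get_state()["ee_rot"]).as_matrix().round(3))
E
```

```text
[[ 0.821  0.572 -0.002]
 [ 0.572 -0.821 -0.   ]
 [-0.001 -0.001 -1.   ]]
```

View pics/p3.png

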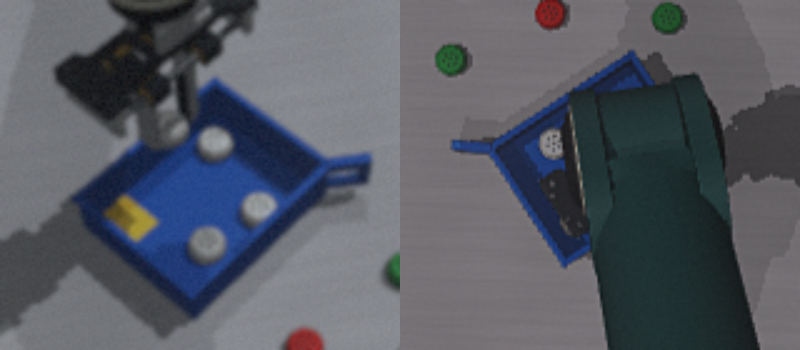

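The cap is held over the free part of the tote. Lowering it, opening part-way, then raising.

>>> apply_moves:
  steps:
    - [0,0,0,0,0,0.04,0.03]
    - [0,0,0,0,0,0.04,0.03]
    - [0,0,0,0,0,0.03,0.03]
    - [0,0,0,0,0,0.01,0.03]
    - [0,0,0,0,0,0.003,0.03]
    - [0,0,0,0,0,0,0.03]

```text
time: 4.95
eef_pos: [545.5, -16.5, 12.2]
ee_rot: [0.0, 0.954, 0.3, 0.0]
contact_force: [-0.5, 0.0, 0.0]
width: 37.0
```

>>> apply_moves:
  steps:
    - [0,0,0,0,0,0,0.042]
    - [0,0,0,0,0,0,0.052]
    - [0,0,0,0,0,0,0.056]
    - [0,0,0,0,0,0,0.056]
    - [0,0,0,0,0,0,0.056]
    - [0,0,0,0,0,-0.02,0.056]
    - [0,0,0,0,0,-0.04,0.056]
    - [0,0,0,0,0,-0.05,0.056]
    - [0,0,0,0,0,-0.03,0.056]
    - [0,0,0,0,0,0,0.056]

```text
time: 5.95
eef_pos: [547.1, -16.1, 155.6]
ee_rot: [0.001, 0.954, 0.3, 0.003]
contact_force: [0.1, 0.9, 0.1]
width: 56.2
```

Released at TCP height 12 with no contact force. Next, turn the jaws across the handle and go above it.

>>> apply_moves:
  steps:
    - [0,0,-7.4,0,0,0,0.05]
    - [0,0,-7.4,0,0,0,0.05]
    - [0,0,-7.4,0,0,0,0.05]
    - [0,0,-7.4,0,0,0,0.05]
    - [0,0,-7.4,0,0,0,0.05]
    - [0,0,-7.4,0,0,0,0.05]
    - [0,0,-7.3,0,0,0,0.05]
    - [0,0,0,0,0,0,0.05]

```text
time: 6.75
eef_pos: [544.7, -16.2, 150.7]
ee_rot: [-0.001, 0.727, 0.687, -0.0]
contact_force: [0.6, 0.4, -0.6]
width: 50.1
```

>>> apply_moves:
  steps:
    - [0,0,0,0.03,0.001,0,0.05]
    - [0,0,0,0.03,0.001,0,0.05]
    - [0,0,0,0.03,0.001,0,0.05]
    - [0,0,0,0.03,0.001,0,0.05]
    - [0,0,0,0.03,0.001,0,0.05]
    - [0,0,0,0.03,0.001,0,0.05]
    - [0,0,0,0.001,0.001,0,0.05]
    - [0,0,0,0,0,0.03,0.05]
    - [0,0,0,0,0,0.025,0.05]
    - [0,0,0,0,0,0,0.05]
    - [0,0,0,0,0,0,0.05]

```text
time: 7.85
eef_pos: [562.6, 163.9, 96.7]
ee_rot: [-0.0, 0.728, 0.685, -0.0]
contact_force: [0.8, 0.3, 0.4]
width: 50.0
```

```bash
python3 - <<'E'
from ov import *
a=grab("scene");b=grab("top")
A=overlay(a,555,10,-54.7,(180,120,340,270),2.5)
B=overlay(b,555,10,-54.7,(210,160,370,310),2.5)
cv2.imwrite("pics/p4.png",np.hstack([A,B]))
s=env.get_state();print(Rq(s["ee_rot"]).as_matrix().round(3),s["joints"].round(2),s["eef_pos"].round(1))
E
```

```text
[[ 0.06   0.998  0.001]
 [ 0.998 -0.06   0.   ]
 [ 0.     0.001 -1.   ]] [ 0.09  0.53 -0.56  1.79  0.35  0.92 -0.68] [563.2 164.2  97.7]
```

View pics/p4.png

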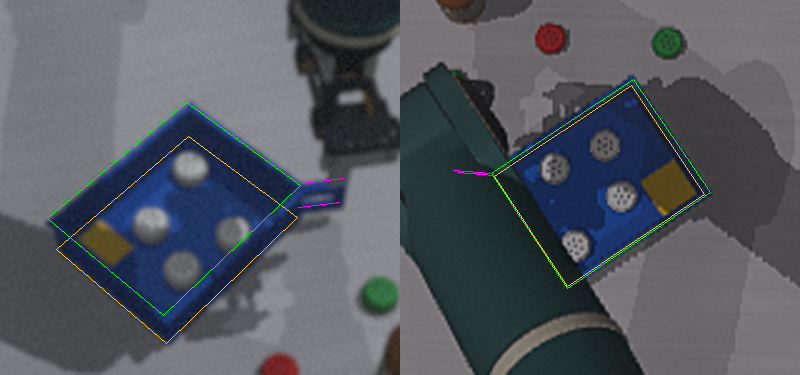

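All four caps are in the tote, and the tote hasn't moved. The fingers are in line with the handle, so I'll descend and grip.

>>> apply_moves:
  steps:
    - [0,0,0,0,0.002,0.03,0.05]
    - [0,0,0,0,0,0.025,0.05]
    - [0,0,0,0,0,0.012,0.05]
    - [0,0,0,0,0,0.004,0.05]
    - [0,0,0,0,0,0,0.03]
    - [0,0,0,0,0,0,0.02]
    - [0,0,0,0,0,0,0.005]
    - [0,0,0,0,0,0,0.005]
    - [0,0,0,0,0,0,0.005]
    - [0,0,0,0,0,0,0.005]
    - [0,0,0,0,0,0,0.005]
  grip_force: 45

```text
time: 9.05
eef_pos: [564.9, 164.1, 25.8]
ee_rot: [0.0, 0.727, 0.686, 0.0]
contact_force: [1.5, -1.2, 5.6]
width: 11.5
```

The handle is gripped at 11.5 mm. Tilting 1° per row about the far corner.

>>> apply_moves:
  steps:
    - [0,1,0,-0.0005,0,-0.0049,0.005]
    - [0,1,0,-0.0005,0,-0.0049,0.005]
    - [0,1,0,-0.0005,0,-0.0049,0.005]
    - [0,1,0,-0.0005,0,-0.0049,0.005]
    - [0,1,0,-0.0005,0,-0.0049,0.005]
    - [0,1,0,-0.0005,0,-0.0049,0.005]
    - [0,1,0,-0.0005,0,-0.0049,0.005]
    - [0,1,0,-0.0005,0,-0.0049,0.005]
    - [0,0,0,0,0,0,0.005]
    - [0,0,0,0,0,0,0.005]

```text
time: 10.05
eef_pos: [564.2, 157.3, 64.2]
ee_rot: [-0.048, 0.726, 0.684, 0.051]
contact_force: [-1.1, -1.9, -3.8]
width: 11.5
```

```bash
cat > st.py <<'E'
from h import *
s=env.get_state();M=Rq(s["ee_rot"]).as_matrix();p=s["eef_pos"]
print(M.round(3).tolist(),s["joints"].round(2),p.round(1),s["contact_force"].round(1),s["ft_torque"].round(2),s["width"])
print("tilt",np.degrees(np.arcsin(np.linalg.norm(M[:2,2]))),"implied pivot",(p+M@[-282,0,26]).round(1))
E
python3 st.py
```

```text
[[0.058, 0.998, 0.008], [0.989, -0.059, 0.139], [0.139, -0.0, -0.99]] [ 0.23  0.58 -0.63  1.84  0.29  0.78 -0.56] [564.2 157.3  64.2] [-1.1 -1.9 -3.8] [-0.38 -0.13  0.07] 11.544410261813935
tilt 7.990069258224609 implied pivot [ 548.  -117.9   -0.7]
```

The pivot is holding. Continuing to 18°.

>>> apply_moves:
  steps:
    - [0,1,0,-0.0005,0,-0.0049,0.005]
    - [0,1,0,-0.0005,0,-0.0049,0.005]
    - [0,1,0,-0.0005,0,-0.0049,0.005]
    - [0,1,0,-0.0005,0,-0.0049,0.005]
    - [0,1,0,-0.0005,0,-0.0049,0.005]
    - [0,1,0,-0.0005,0,-0.0049,0.005]
    - [0,1,0,-0.0005,0,-0.0049,0.005]
    - [0,1,0,-0.0005,0,-0.0049,0.005]
    - [0,1,0,-0.0005,0,-0.0049,0.005]
    - [0,1,0,-0.0005,0,-0.0049,0.005]
    - [0,0,0,0,0,0,0.005]
    - [0,0,0,0,0,0,0.005]

```text
time: 11.25
eef_pos: [563.3, 141.9, 111.0]
ee_rot: [-0.107, 0.719, 0.678, 0.114]
contact_force: [0.3, 0.3, -2.4]
width: 12.2
```

```bash
python3 st.py
```

```text
[[0.056, 0.998, 0.018], [0.949, -0.059, 0.308], [0.309, -0.0, -0.951]] [ 0.48  0.55 -0.78  1.86  0.11  0.79 -0.34] [563.3 141.9 111. ] [ 0.3  0.3 -2.4] [-0.59 -0.15 -0.02] 12.15888707457418
tilt 17.995268628508295 implied pivot [ 548.  -117.8   -0.9]
```

>>> apply_moves:
  steps:
    - [0,1,0,-0.0005,0,-0.0049,0.005]
    - [0,1,0,-0.0005,0,-0.0049,0.005]
    - [0,1,0,-0.0005,0,-0.0049,0.005]
    - [0,1,0,-0.0005,0,-0.0049,0.005]
    - [0,1,0,-0.0005,0,-0.0049,0.005]
    - [0,1,0,-0.0005,0,-0.0049,0.005]
    - [0,1,0,-0.0005,0,-0.0049,0.005]
    - [0,1,0,-0.0005,0,-0.0049,0.005]
    - [0,1,0,-0.0005,0,-0.0049,0.005]
    - [0,1,0,-0.0005,0,-0.0049,0.005]
    - [0,0,0,0,0,0,0.005]
    - [0,0,0,0,0,0,0.005]

```text
time: 12.45
eef_pos: [562.0, 118.6, 154.2]
ee_rot: [-0.166, 0.706, 0.666, 0.176]
contact_force: [0.0, -0.8, -4.5]
width: 11.8
```

>>> apply_moves:
  steps:
    - [0,1,0,-0.0005,0,-0.0049,0.005]
    - [0,1,0,-0.0005,0,-0.0049,0.005]
    - [0,1,0,-0.0005,0,-0.0049,0.005]
    - [0,1,0,-0.0005,0,-0.0049,0.005]
    - [0,1,0,-0.0005,0,-0.0049,0.005]
    - [0,1,0,-0.0005,0,-0.0049,0.005]
    - [0,0,0,0,0,0,0.005]
    - [0,0,0,0,0,0,0.005]
    - [0,0,0,0,0,0,0.005]

```text
time: 13.35
eef_pos: [560.8, 101.6, 178.0]
ee_rot: [-0.201, 0.696, 0.656, 0.213]
contact_force: [-1.0, -0.8, -3.4]
width: 11.7
```

```bash
python3 st.py; python3 - <<'E'
from h import *
a=grab("scene");b=grab("top")
A=cv2.resize(a["frame"][100:260,160:320,::-1],None,fx=2.5,fy=2.5)
B=cv2.resize(b["frame"][160:320,220:380,::-1],None,fx=2.5,fy=2.5)
cv2.imwrite("pics/p5.png",np.hstack([A,B]))
E
```

```text
[[0.048, 0.998, 0.032], [0.828, -0.058, 0.558], [0.559, -0.0, -0.829]] [ 0.84  0.59 -0.99  1.84 -0.14  0.89 -0.01] [560.8 101.6 178. ] [-1.  -0.8 -3.4] [-0.86 -0.02 -0.01] 11.697572141096279
tilt 33.98761808335956 implied pivot [ 548.1 -117.3   -1.2]
```

View pics/p5.png

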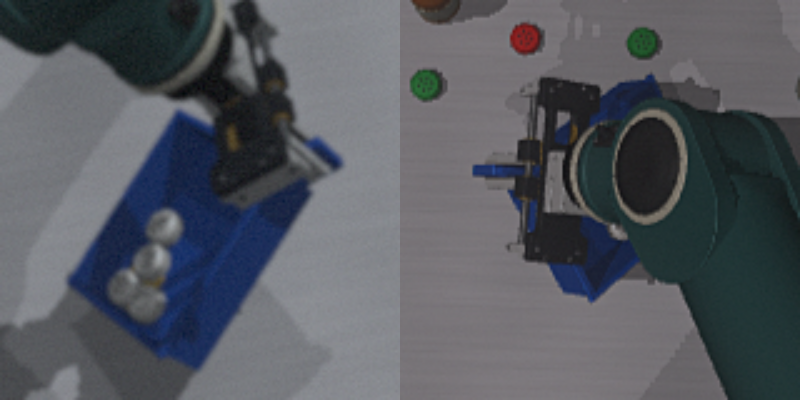

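Four caps are near the low corner, seen in the scene crop at (165,227), (152,260), (126,286) and (148,304). The tote hangs on its pivot. I'll measure the caps in the tote frame.

```bash
cat > loc.py <<'E'
from h import *
def tote(s):
    M=Rq(s["ee_rot"]).as_matrix(); xt,yt,zt=M.T
    B=np.c_[-.781*xt+.625*yt,.625*xt+.781*yt,-zt]
    piv=s["eef_pos"]+M@[-282,0,26.]; return B,piv-B@[100,-80,0]
def loc(c,uv,B,o,h):
    d=Rq(c["rotation"]).apply(np.linalg.inv(c["mtx"])@np.array([uv[0],uv[1],1.]))
    C=np.array(c["xyz"]); n=B[:,2]; t=((o-C)@n+h)/(d@n); return (B.T@(C+t*d-o)).round(1)
E
python3 - <<'E'
from loc import *
a=grab("scene");B,o=tote(env.get_state())
cr=(180,170,270,260);s=6
im=cv2.resize(a["frame"][cr[1]:cr[3],cr[0]:cr[2],::-1],None,fx=s,fy=s,interpolation=cv2.INTER_CUBIC)
im=cv2.convertScaleAbs(im,alpha=1.5)
P=lambda p:tuple(np.round((w2px(a,B@np.array(p,float)+o)-cr[:2]+.5)*s-.5).astype(int).tolist())
k=[(-96,76),(96,76),(96,-76),(-96,-76)]
for z,col in ((4,(0,255,255)),(60,(0,255,0))):
    for i in range(4): cv2.line(im,P((*k[i],z)),P((*k[(i+1)%4],z)),col,1)
cv2.imwrite("pics/p6.png",im)
for u,v in [(165,227),(152,260),(126,286),(148,304)]: 
    q=loc(a,(160+u/2.5,100+v/2.5),B,o,20); print(q,"from corner",np.hypot(q[0]-96,q[1]+76).round(1))
E
```

```text
[  3.2 -41.3  20. ] from corner 99.1
[ 37.8 -30.9  20. ] from corner 73.6
[ 74.2 -42.5  20. ] from corner 40.0
[75.4 -1.4 20. ] from corner 77.4
```

View pics/p6.png

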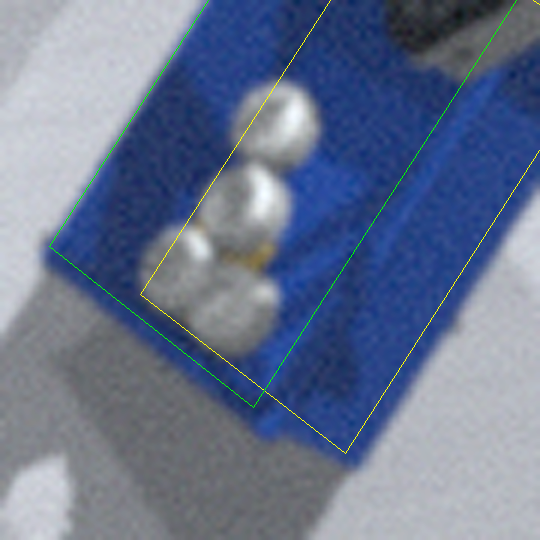

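Corrected for a roughly 14 mm bias, the caps form an L. Three are staggered along one wall, and the last is about 95 mm from the corner. I want it closer, so I'll roll the tote about its diagonal to free the staggered cap, then roll back.

>>> apply_moves:
  steps:
    - [3,0,0,0,0.0014,0,0.005]
    - [3,0,0,0,0.0014,0,0.005]
    - [3,0,0,0,0.0014,0,0.005]
    - [3,0,0,0,0.0014,0,0.005]
    - [3,0,0,0,0.0014,0,0.005]
    - [3,0,0,0,0.0014,0,0.005]
    - [0,0,0,0,0,0,0.005]
    - [0,0,0,0,0,0,0.005]

```text
time: 14.3
eef_pos: [569.3, 102.1, 177.0]
ee_rot: [-0.307, 0.656, 0.681, 0.108]
contact_force: [0.6, -0.6, -2.5]
width: 11.4
```

```bash
cat > look.py <<'E'
import sys
from loc import *
print(open("st.py").read() and "")
a=grab("scene");s=env.get_state()
im=cv2.resize(a["frame"][155:275,165:285,::-1],None,fx=4.5,fy=4.5,interpolation=cv2.INTER_CUBIC)
cv2.imwrite("pics/"+sys.argv[1],cv2.convertScaleAbs(im,alpha=1.5))
E
python3 st.py; python3 look.py p7.png
```

```text
[[0.048, 0.96, -0.277], [0.827, 0.117, 0.549], [0.559, -0.255, -0.789]] [ 0.66  0.77 -0.89  1.56 -0.05  1.28 -0.08] [569.3 102.1 177. ] [ 0.6 -0.6 -2.5] [-0.74 -0.48 -0.02] 11.430337447041554
tilt 37.949515842935085 implied pivot [ 548.6 -117.    -1.3]
```

View pics/p7.png

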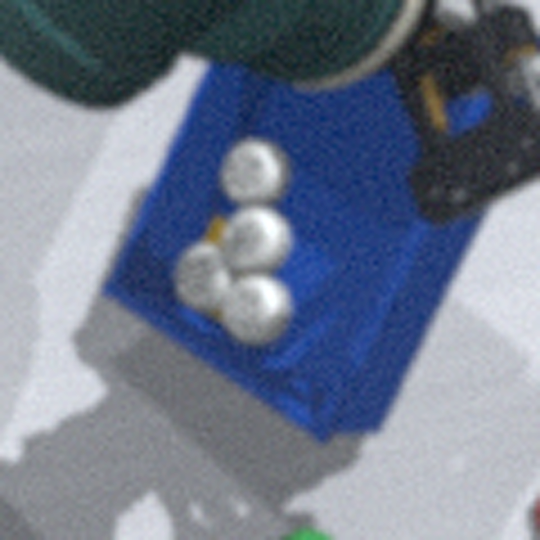

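The staggered cap has come off the wall; the caps are at (255,170), (255,238), (203,275) and (257,308). Rolling back; from here I'll measure the caps by image code.

>>> apply_moves:
  steps:
    - [-3,0,0,0,-0.0014,0,0.005]
    - [-3,0,0,0,-0.0014,0,0.005]
    - [-3,0,0,0,-0.0014,0,0.005]
    - [-3,0,0,0,-0.0014,0,0.005]
    - [-3,0,0,0,-0.0014,0,0.005]
    - [-3,0,0,0,-0.0014,0,0.005]
    - [0,0,0,0,0,0,0.005]
    - [0,0,0,0,0,0,0.005]

```text
time: 15.15
eef_pos: [560.8, 100.6, 178.6]
ee_rot: [-0.2, 0.696, 0.656, 0.212]
contact_force: [0.2, -0.5, -4.9]
width: 11.5
```

```bash
cat > meas.py <<'E'
from loc import *
def meas(n):
    a=grab("scene");s=env.get_state();B,o=tote(s)
    x0,y0=165,155;im=a["frame"][y0:275,x0:285]
    hsv=cv2.cvtColor(im,cv2.COLOR_RGB2HSV)
    # tote interior = inside rim polygon; caps = low saturation there
    k=[(-96,76),(96,76),(96,-76),(-96,-76)]
    hull=cv2.convexHull(np.array([w2px(a,B@np.array((*p,z),float)+o)-[x0,y0] for p in [(5-100,70),(92,70),(92,-72),(5-100,-72)] for z in (8,45)],np.float32)).astype(int)
    m=np.zeros(im.shape[:2],np.uint8);cv2.fillConvexPoly(m,hull,255)
    g=((hsv[...,1]<90)&(hsv[...,2]>70)).astype(np.uint8)*255&m
    s6=cv2.resize(g,None,fx=6,fy=6,interpolation=cv2.INTER_LINEAR);s6=cv2.GaussianBlur(s6,(0,0),5)
    c=cv2.HoughCircles(s6,cv2.HOUGH_GRADIENT,1.5,60,param1=100,param2=8,minRadius=36,maxRadius=50)
    vis=cv2.resize(im[:,:,::-1],None,fx=6,fy=6)
    for u,v,r in (c[0][:7] if c is not None else []):
        uv=(x0+(u+.5)/6-.5,y0+(v+.5)/6-.5);q=loc(a,uv,B,o,14)
        fill=s6[int(v)-25:int(v)+26,int(u)-25:int(u)+26].mean()
        print(n,(int(u),int(v)),round(float(r)),"fill",round(fill),q[:2],"dist",np.hypot(q[0]-96,q[1]+76).round(1))
        cv2.circle(vis,(int(u),int(v)),int(r),(0,0,255),2)
    cv2.imwrite(f"pics/{n}.png",cv2.hconcat([cv2.resize(vis,None,fx=.55,fy=.55),cv2.cvtColor(cv2.resize(s6,None,fx=.55,fy=.55),cv2.COLOR_GRAY2BGR)]))
import sys;meas(sys.argv[1])
E
python3 st.py;python3 meas.py m1
```

```text
[[0.049, 0.998, 0.032], [0.828, -0.059, 0.558], [0.558, -0.0, -0.83]] [ 0.84  0.59 -0.99  1.84 -0.14  0.89 -0.01] [560.8 100.6 178.6] [ 0.2 -0.5 -4.9] [-0.66  0.03 -0.05] 11.515366674544074
tilt 33.95191846057397 implied pivot [ 5.478e+02 -1.184e+02 -4.000e-01]
m1 (356, 227) 43 fill 255 [  9.1 -49.8] dist 90.8
m1 (276, 359) 49 fill 255 [ 74.  -46.8] dist 36.6
m1 (333, 306) 49 fill 253 [ 42.1 -34.7] dist 67.9
m1 (321, 399) 42 fill 255 [ 76.2 -10.2] dist 68.7
m1 (260, 267) 44 fill 0 [ 46.5 -87.7] dist 50.9
m1 (609, 147) 44 fill 40 [-72.2  50.4] dist 210.4
m1 (240, 432) 40 fill 1 [107.8 -40.8] dist 37.1
```

After the first roll the outer cap is about 87 mm from the corner, which is marginal. I'll roll further, to 23°, with a small shake, then measure again.

>>> apply_moves:
  steps:
    - [4,0,0,0,0.0018,0,0.005]
    - [4,0,0,0,0.0018,0,0.005]
    - [4,0,0,0,0.0018,0,0.005]
    - [4,0,0,0,0.0018,0,0.005]
    - [4,0,0,0,0.0018,0,0.005]
    - [3,0,0,0,0.0014,0,0.005]
    - [0,0,0,-0.003,-0.004,0,0.005]
    - [0,0,0,0.003,0.004,0,0.005]
    - [0,0,0,-0.003,-0.004,0,0.005]
    - [0,0,0,0.003,0.004,0,0.005]
    - [0,0,0,0,0,0,0.005]
    - [0,0,0,0,0,0,0.005]

```text
time: 16.4
eef_pos: [571.3, 101.5, 177.2]
ee_rot: [-0.335, 0.642, 0.685, 0.078]
contact_force: [0.3, 0.4, -3.6]
width: 11.7
```

```bash
python3 st.py;python3 meas.py m2
```

```text
[[0.048, 0.932, -0.36], [0.828, 0.164, 0.537], [0.559, -0.324, -0.763]] [ 0.61  0.82 -0.88  1.48 -0.04  1.38 -0.1 ] [571.3 101.5 177.2] [ 0.3  0.4 -3.6] [-0.55 -0.84 -0.  ] 11.666627859035321
tilt 40.24090547245218 implied pivot [ 5.484e+02 -1.179e+02 -4.000e-01]
m2 (351, 419) 49 fill 255 [75.9 -8.7] dist 70.2
m2 (278, 374) 47 fill 255 [ 76.3 -49.9] dist 32.7
m2 (332, 246) 46 fill 255 [ 16.6 -50.6] dist 83.4
m2 (344, 330) 49 fill 255 [ 44.9 -29. ] dist 69.4
m2 (509, 83) 49 fill 0 [-79.3  -5. ] dist 189.1
m2 (602, 104) 47 fill 14 [-89.4  37.1] dist 217.2
m2 (572, 170) 44 fill 1 [-60.6  37.1] dist 193.2
```

The nest is tighter now, with the outer cap at about 82 mm. Rolling part-way back.

>>> apply_moves:
  steps:
    - [-2,0,0,0,-0.0009,0,0.005]
    - [-2,0,0,0,-0.0009,0,0.005]
    - [-2,0,0,0,-0.0009,0,0.005]
    - [-2,0,0,0,-0.0009,0,0.005]
    - [-2,0,0,0,-0.0009,0,0.005]
    - [-2,0,0,0,-0.0009,0,0.005]
    - [-2,0,0,0,-0.0009,0,0.005]
    - [-1,0,0,0,-0.0005,0,0.005]
    - [0,0,0,0,0,0,0.005]
    - [0,0,0,0,0,0,0.005]

```text
time: 17.45
eef_pos: [564.7, 100.8, 178.6]
ee_rot: [-0.249, 0.68, 0.669, 0.166]
contact_force: [-0.2, -0.3, -5.1]
width: 11.8
```

```bash
python3 st.py;python3 meas.py m3
```

```text
[[0.049, 0.993, -0.107], [0.828, 0.02, 0.561], [0.559, -0.116, -0.821]] [ 0.76  0.67 -0.94  1.71 -0.09  1.07 -0.05] [564.7 100.8 178.6] [-0.2 -0.3 -5.1] [-0.69 -0.28  0.03] 11.830912728464623
tilt 34.825866092923235 implied pivot [ 5.482e+02 -1.181e+02 -4.000e-01]
m3 (342, 239) 47 fill 255 [ 15.1 -50.2] dist 84.9
m3 (335, 413) 49 fill 255 [77.1 -6.9] dist 71.6
m3 (263, 369) 37 fill 253 [ 80.  -53.5] dist 27.6
m3 (342, 321) 46 fill 255 [ 44.  -27.8] dist 70.9
m3 (261, 282) 46 fill 2 [ 49.8 -78.6] dist 46.3
m3 (263, 443) 37 fill 2 [105.3 -33.3] dist 43.7
m3 (399, 347) 43 fill 34 [39.4  5.9] dist 99.6
```

All four caps now touch in one cluster. The corner, wall and nest caps are at about 27, 65 and 65 mm, and the outermost at about 82 mm. I'll let it settle, measure again and take a final look.

>>> apply_moves:
  steps:
    - [0,0,0,0,0,0,0.005]
    - [0,0,0,0,0,0,0.005]
    - [0,0,0,0,0,0,0.005]
    - [0,0,0,0,0,0,0.005]
    - [0,0,0,0,0,0,0.005]
    - [0,0,0,0,0,0,0.005]
    - [0,0,0,0,0,0,0.005]
    - [0,0,0,0,0,0,0.005]

```text
time: 18.3
eef_pos: [564.7, 100.9, 178.6]
ee_rot: [-0.249, 0.68, 0.669, 0.166]
contact_force: [0.5, 0.2, -4.5]
width: 11.8
```

```bash
python3 meas.py m4|head -4; python3 - <<'E'
from h import *
save(grab("scene"),"fin.png",s=1.4)
s=env.get_state();print(s["width"],s["contact_force"].round(1),abs(s["qvel"]).max())
E
```

```text
m4 (273, 362) 46 fill 255 [ 74.9 -50.3] dist 33.3
m4 (339, 237) 49 fill 255 [ 15.3 -52.1] dist 84.2
m4 (336, 410) 47 fill 255 [75.8 -7. ] dist 71.9
m4 (342, 321) 46 fill 255 [ 44.1 -27.7] dist 70.9
11.532542538889448 [ 0.4  0.1 -4.4] 0.0027028450740184604
```

View pics/fin.png

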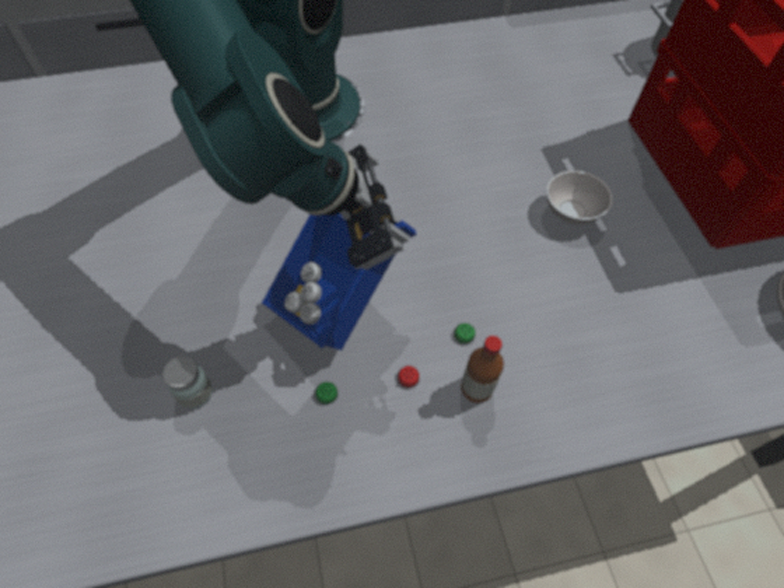

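The final view shows all four caps clustered at (305,295) in the low corner. The tote is held by its handle, and the bottle, bowl, jar and coloured look-alikes haven't moved. The arm is still.

```bash
python3 -c "
from workcell import env; print(env.sign_off())"
```

```text
the job is handed in; nothing more can be done
None
```

I put the stray steel cap into the level tote and let go. I then took the tote by its corner handle and tilted it about 35° on its opposite corner. The job was handed in at about 18 s with the tote still held.

**Last checks:**
- **Hold:** the grip is 11.5 mm wide on the handle, joint speeds are near zero and the outside force is about 4.5 N. The caps stayed put over the last second.
- **Bystanders:** in the final picture the bottle, bowl, jar and coloured look-alikes are where they started.
- **Caps:** all four are clustered at the yellow corner. After the first tilt they jammed in a line, with the last cap roughly 95 mm out. I rolled the tote about its diagonal with a small shake to free them, and it finishes with a slight sideways roll of about 8°.

**What didn't fully agree:**
- **Outermost cap:** it is about 82–84 mm from the corner, so this is a nested cluster rather than a tight 2×2 block. One wall cap sits about 5 mm from the corner cap.
- **Measurement bias:** my cap positions in the tilted tote had an offset of roughly 5–10 mm. I corrected for it by assuming the innermost cap sits right in the corner.

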